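# Slide a filter cassette under the leaf spring of its measuring dock

## Task

The blue filter cassette lies on the sprung bed of the dock, just short of the leaf spring. With the fingertips on its ribbed thumb pad, press it down hard so that it sinks below the spring's lip, and keep it pressed while you push it forward under the spring, fully home against the end stop; then let go so that the spring clamps it. Only press and push the cassette, never lift it off the bed, do not prise up the spring, and leave the grey spare cassette and the other things on the table alone.

Things in the scene. Friction and masses are not known exactly. Their poses are not given: they have to be found in the camera images.
- dock: Fixed dock: dark base plate 230 x 84 x 10 mm with an aluminium channel (inner width 47 mm, wall tops 38 mm high) holding a steel sprung bed (top 30 mm above the table when not pressed). Origin on the table; base from x = -123 to +107 mm. Its x axis is the direction in which the cassette is pushed (within 0.45 rad of the world's x), y across, z up.
- lip (a point): Middle of the lower edge of the leaf spring's turned-down lip at rest: x = +20, y = 0, z = 44 mm in the dock's frame (this point does not move with the leaf). The lip is an upright steel face 30 mm wide and 8 mm high; it blocks a cassette that is not pressed down, whose top is 4 mm above the lip's lower edge.
- cassette: Blue loose block, 100 mm long (x), 44 wide (y), 18 high, 0.12 kg, on the bed, x along the dock's x. Origin: centre of its underside. On top a yellow cross ridge (x = 0 to +6 mm, 34 wide, 7.5 high); ahead of it the nose with a round filter, behind it the ribbed thumb pad. Home: origin at x = +3 mm in the dock's frame, ridge 11 mm short of the lip. Starts 35 to 60 mm short of home.
- pad (a point): Centre of the cassette's ribbed thumb pad (50 x 44 mm) on its top face, 25 mm behind the ridge's rear face, 48 mm above the table when not pressed. A fingertip on the pad can push forward against the ridge.
- nose (a point): Middle of the upper front edge of the cassette, 50 mm ahead of its origin and 18 mm above its underside.
- sprung_bed (a joint): How far the bed is pressed down, m: 0 at rest, 0.008 on its hard stop. Pressing the cassette down takes about 4 N to start and 1 N more per mm (about 12 N at the stop). The cassette passes under the lip when this is more than 0.004; 0.006 to 0.008 gives clearance.
- leaf_spring (a joint): How far the leaf spring is bent upward, rad: 0 at rest; 0.1 is 5.8 mm at the lip. Its pivot is 58 mm beyond the lip. It takes about 2 N at the lip to start and 1.2 N more per mm. With the cassette released under it, it is bent about 0.035 and the bed stays down about 2 mm.
- spare_cassette: Grey spare cassette with white ridge, same shape and size as the blue one, loose on the glass plate (4 mm thick) to the left of the dock: not to be moved.
- vial_white: Small vial with white cap, 21 mm across, 50 mm high, standing to the right of the dock; leave it.
- vial_black: Small vial with black cap, 21 mm across, 50 mm high, standing to the right of the dock; leave it.
- jar: Round salve jar, 87 mm across, 57 mm high, standing to the right of the dock; leave it.
- stopper: Black rubber stopper, 31 mm across, 26 mm high, standing on the left; leave it.
- fuse_carton: Small carton 36 x 60 x 22 mm on the left; leave it.
- stop (a point): Middle of the end stop's face, which the cassette's nose meets when fully home: x = +53, y = 0, z = 36 mm in the dock's frame; the stop is 40 mm high. Behind it the leaf spring's clamp post stands from x = +67 to +99 mm, 72 mm high, the highest part of the dock.

How it is judged (in metres and radians):
On the way, in this order (a step that is already met when the one before it is completed fails the run):
1. the cassette is pressed down below the lip while its nose is still in front of the leaf spring (value of joint sprung_bed above 0.004 m and x of nose in the frame of dock below 0.022 m and contact force between the fingers and cassette above 2 N), for 0.1 s.
2. the pressed cassette is pushed under the leaf spring by the fingers (x of nose in the frame of dock above 0.028 m and value of joint sprung_bed above 0.003 m and contact force between the fingers and cassette above 2 N), for 0.05 s.
At the end, for the whole second after the job is handed in: The cassette lies level in the channel with its nose under the leaf spring and within 4 mm of the end stop, clamped (leaf bent up by more than 0.012 rad, bed still down by more than 1 mm), at rest and let go (x of nose in the frame of dock above 0.049 m and value of joint leaf_spring above 0.012 rad and value of joint sprung_bed above 0.001 m and angle between the x axis of cassette and the x axis of dock, either way round below 0.06 rad and angle between cassette's own z axis and vertical below 0.06 rad and linear speed of cassette below 0.01 m/s); the robot touches nothing.
It fails at once if the cassette is lifted off the bed (more than 8 mm) or tipped (z of any of pad, nose in the frame of dock above 0.056 m).
It fails at once if the leaf spring is prised up (more than 0.09 rad) (value of joint leaf_spring above 0.09 rad).
It fails at once if the spare cassette or another bystander is moved by more than 15 mm (distance of any of spare_cassette, vial_white, vial_black, jar, stopper, fuse_carton from where it was at the start of the episode above 0.015 m).
It also fails if it takes over 35 s, if anything falls off the work surface, if the arm or the gripper's body presses on something with over 40 N, if the wrist force passes 120 N, or if a joint passes its speed limit or range.

## Robot

A 6-joint arm with a two-finger parallel gripper is mounted at the origin on a cart in front of the work surface, level with it; the furniture and walls round the work are solid. World frame = base frame: x ahead of the robot, y to its left, z up, the work surface at z = 0. Lengths are in mm, angles in rad, forces in N, time in s.
With the tool pointing down it reaches from about 425 to 925 mm from the base axis. Payload 12.5 kg.
Tool frame: the origin (TCP) lies midway between the tips of the shut fingers; the grasp point (between the pads) lies 19 mm behind it; z points along the fingers, y is the line along which they close (so a half turn about z gives the same grasp; the last joint's range is limited). The gripper opens to 85 mm and grips with 20 to 120 N. Pads are 22 mm wide; open, the fingers measure 114 mm over their backs; the gripper's body (76 mm by 85 mm) begins 54 mm behind the grasp point. The pads swing forward as they close: fully open they stand 13 mm farther back than shut.
Start: joints at [1.061, 0.491, 1.559, -0, 1.092, -0.106], TCP at [245.557, 574.758, 231.327] pointing down, gripper open.
Joint ranges: [-3.1, 3.1], [-0.84, 2.19], [0.05, 2.79], [-1.13, 4.28], [0.06, 2.93], [-2.69, 2.69]. Speed limits (rad/s): [2.22, 2.22, 2.79, 3.14, 3.14, 3.14].

## Interface

Orientations are given as a unit quaternion [w, x, y, z].
In Python, from station import arm gives the robot as it stands. The module is installed in compiled form; this text tells all that it offers.
- The arm moves only by the tool arm_command, never from a script. Its argument "plan" is a list of rows, each a list of 6 numbers: the shift along the tool's x, y, z in units of 25 mm (1.0 is 25 mm), then the turn, a rotation vector about the tool's x, y, z in units of 6 degrees (1.0 is 6 degrees). A call has 1 to 8 rows; each row is the pose to reach, as a shift and turn from the pose commanded when the call began, along the tool's axes at that moment; what a row does not reach only later rows make up. A row lasts 1/8 s, in which the tool goes at most 62.5 mm and 10.7 degrees, less where a joint would pass 70% of its speed; a pose out of reach is approached as far as the arm can. A call with a gripper value outside its range is refused whole. "gripper" is the closure in counts, from 0 (fully open) to 255 (shut), set as the call begins (left out, the last holds). The fingers move at their own pace and stop on an object; "newtons" is the grip in N (left out, the last holds). Time passes only in rows, so rows that repeat a pose let the fingers close. It gives the time, the measured TCP pose, the force, the opening and the grip force at its end, in the units of the state.
- arm.get_obs(): the state, without advancing time (a new reading comes with each control period).
- arm.capture(name): name is "scene" or "top" or "wrist"; returns (picture, depth): 400x640x3 uint8, blue, green, red; 400x640 float32, mm along the optical axis (not along the pixel's ray), 0 where there is no reading.
- arm.camera_info(name): a dict with "mtx" (3x3 intrinsics, pixels), "R" (3x3) and "t" (3): a world point X has camera coordinates R X + t. Camera axes: x right, y down, z forward; pixel columns grow to the right and rows downward; lengths in mm; the calibration is good to about 2 mm. The wrist camera is an equidistant fisheye: a pixel r from the principal point sees the ray r / f radians off the axis. A picture is of the moment at which its call begins: read the wrist's pose just before it. camera_info takes no time and is no camera call; for the wrist camera it gives the pose at the moment of the call.
- arm.job_done(): hands the job in; it is judged then, once.
Trained networks look in the newest picture that a camera, given by its name, has taken for a name from the list of things; names that differ only in an ending like _2 or _b are one class to them, and where a whole thing is asked for, a point or a joint stands for the part that bears it (a point fixed in the world has none). Each returns a list of dicts, best first, with "score" (0 to 1); they miss things now and then, are a little off and sometimes report something else, mostly with a low value. They report only what shows in the picture. A call takes as long as a camera call.
- arm.spot_in(camera, query): "bbox" ([left, top, right, bottom] as shares, 0 to 1, of the picture: columns of its width, rows of its height, round what is visible of it).
The state is a dict: "t": time; "joint_pos": joint angles; "qvel": joint speeds; "tau": joint torques, N m; "ee_pos": TCP position; "tool_rot": TCP orientation; "contact_force": force on the tool from outside, world axes, zero at the start; "torque": the same for the moment, N m; "width": opening from 0.0 (shut) to 1.0 (fully open); "gripper_force": force on a finger pad.
Only numpy, scipy, OpenCV 4.12 (cv2) and the standard library are available. Lean on these libraries where they do the work, as an engineer would, in place of code of your own. Each camera call takes 0.05 s, during which the arm holds its last target. There are 200 camera calls.

## Working session

There is one attempt and no reset: what is moved stays moved. The work goes in short steps, Python scripts to look and compute and a tool call to move; the robot and the scene stay as the last step left them, time stands still between calls to the robot, and variables do not carry over. Pictures are saved under pics/ and viewed, at most 10 in all, crops included, and the job is handed in when it is done.

Besides the shell and the picture viewer there is one more tool, called after "Emit:" as name([rows], argument=value, ...), one row to a line, values as JSON. arm_command: Moves the arm, as the interface text tells. Its arguments: {"type":"object","properties":{"plan":{"type":"array"},"gripper":{"type":"number"},"newtons":{"type":"number"}},"required":["plan"]}

```bash
mkdir -p pics
cat > h.py <<'E'
import numpy as np, cv2
from station import arm
def cloud(name):
    p,d=arm.capture(name); c=arm.camera_info(name); K=np.array(c["mtx"]);R=np.array(c["R"]);t=np.array(c["t"])
    v,u=np.mgrid[:400,:640]
    X=np.stack([(u-K[0,2])/K[0,0]*d,(v-K[1,2])/K[1,1]*d,d],-1)
    W=(X-t.ravel())@R
    W[d==0]=np.nan
    return p,d,W
E
python3 - <<'E'
from h import *
for n in ("top","scene"):
    p,d,W=cloud(n); cv2.imwrite(f"pics/{n}.png",p); np.savez(f"{n}.npz",p=p,W=W)
    for q in ("dock","cassette","pad","spare_cassette"):
        for r in arm.spot_in(n,q)[:2]:
            b=np.array(r["bbox"])*[640,400,640,400]; print(n,q,b.round(),round(r["score"],2))
print(arm.get_obs())
E
```

```text
top dock [318. 178. 359. 248.] 0.59
top cassette [326. 207. 347. 240.] 0.88
top pad [327. 208. 348. 239.] 0.83
top spare_cassette [261. 213. 291. 239.] 0.58
scene dock [265. 207. 363. 268.] 0.88
scene cassette [277. 224. 320. 251.] 0.68
scene pad [276. 225. 322. 251.] 0.84
scene spare_cassette [235. 181. 275. 199.] 0.56
{'t': 0.5, 'joint_pos': array([ 1.06142002e+00,  4.90926756e-01,  1.55891782e+00,  3.86159834e-05,
        1.09169706e+00, -1.05599110e-01]), 'qvel': array([-0.00083702, -0.00100862, -0.00037561, -0.00037978, -0.00086827,
        0.00022206]), 'tau': array([-1.57412884e-03, -6.17842197e+01, -2.61693460e+01, -1.31210550e-04,
        7.09328051e-04,  1.33300969e-05]), 'ee_pos': array([245.53448766, 574.76101387, 231.30416705]), 'tool_rot': array([-8.61032642e-06,  2.00528646e-01,  9.79687839e-01,  2.94975028e-05]), 'contact_force': array([ 0.64043709, -0.47523152,  0.24750755]), 'torque': array([-0.02358538, -0.02869191, -0.01725014]), 'gripper_force': 0.0, 'width': 1.0014943887981136}
```

View pics/top.png

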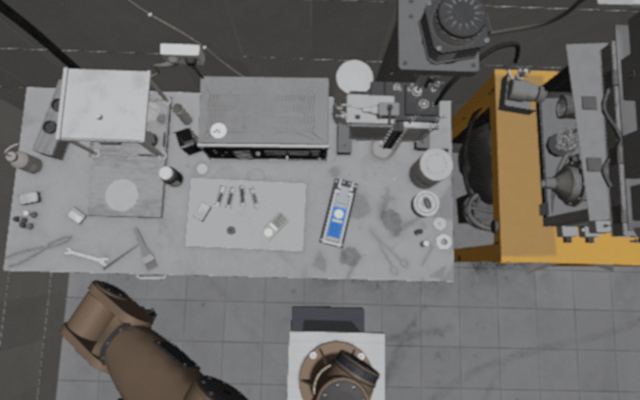

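View pics/scene.png

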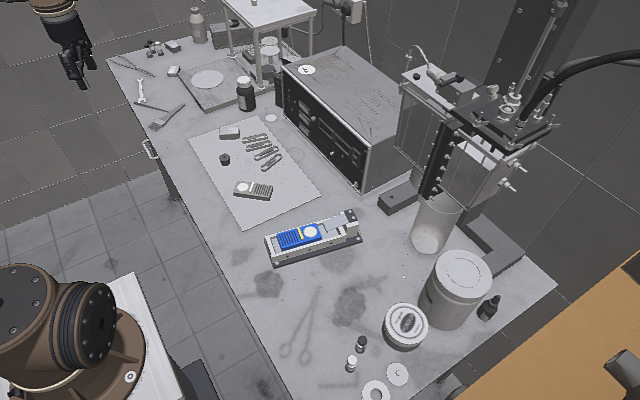

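The top view shows the dock at about (340,213), its axis leaning to the upper right, with the blue cassette at (337,224). The scene view shows the yellow ridge at about (302,234) and the clamp post at the far end.

```bash
cat >> h.py <<'E'
def rect(P):
    (c,s,a)=cv2.minAreaRect(P[:,:2].astype(np.float32)); 
    q=np.linalg.svd(P[:,:2]-P[:,:2].mean(0),full_matrices=False)[2][0]; q*=np.sign(q[0])
    return np.round(c,1),np.round(s,1),round(a,1),"pca yaw",round(float(np.arctan2(q[1],q[0])),3),"n",len(P),"z",np.round(np.median(P[:,2]),1)
def masks(p):
    b,g,r=[p[...,i].astype(int) for i in range(3)]
    return (b>r+60)&(b>g+25),(r>b+60)&(g>b+40)
E
python3 - <<'E'
from h import *
for n in("top","scene"):
    f=np.load(n+".npz");p,W=f["p"],f["W"]
    box=np.zeros((400,640),bool)
    if n=="top": box[170:255,310:365]=1
    else: box[200:275,255:370]=1
    bl,ye=masks(p)
    ok=box&np.isfinite(W[...,2])
    for nm,m in(("blue",bl),("yel",ye),("base",(W[...,2]>5)&(W[...,2]<90)),("post",(W[...,2]>60)&(W[...,2]<90))):
        P=W[m&ok]
        if len(P)>3: print(n,nm,rect(P),P.mean(0).round(1))
for q in range(1): print({k:np.round(v,3) if k!='model' else v for k,v in arm.camera_info("wrist").items() if k in("mtx","R","t")})
E
```

```text
top blue (array([515.7,  13.6]), array([ 42.9, 100. ]), 77.9, 'pca yaw', -0.208, 'n', 281, 'z', np.float64(48.5)) [506.2  16.2  48. ]
top base (array([554.8,   8.3]), array([292.1, 189.1]), 1.7, 'pca yaw', -0.142, 'n', 1867, 'z', np.float64(35.8)) [548.4   7.7  32.6]
top post (array([585.7,  -1.1]), array([ 48.3, 141.2]), 75.5, 'pca yaw', -0.192, 'n', 150, 'z', np.float64(65.3)) [631.8 -12.8  66. ]
scene blue (array([516.2,  12.4]), array([ 47.9, 105.2]), 78.4, 'pca yaw', -0.234, 'n', 516, 'z', np.float64(46.9)) [507.5   9.3  45.9]
scene yel (array([517. ,  12.1]), array([33.2,  6.6]), 79.9, 'pca yaw', 1.338, 'n', 28, 'z', np.float64(54.4)) [516.1  11.5  54.1]
scene base (array([559.6,  59.3]), array([211.6, 245.3]), 73.0, 'pca yaw', -0.32, 'n', 3191, 'z', np.float64(36.5)) [540.4  -2.5  34.3]
scene post (array([626.7, -12.2]), array([41.9, 54.5]), 68.9, 'pca yaw', -0.933, 'n', 198, 'z', np.float64(66.8)) [633.6 -15.7  65.7]
{'mtx': array([[309.707,   0.   , 317.888],
       [  0.   , 309.707, 197.558],
       [  0.   ,   0.   ,   1.   ]]), 'R': array([[ 0.392,  0.92 ,  0.   ],
       [ 0.879, -0.374,  0.297],
       [ 0.273, -0.116, -0.955]]), 't': array([-625.71 ,  -39.059,  378.742])}
```

Emit:
arm_command([
  [-17.5,-16.7,2,0,0,-1.85],
  [-17.5,-16.7,2,0,0,-1.85],
  [-17.5,-16.7,2,0,0,-1.85],
  [-17.5,-16.7,2,0,0,-1.85],
  [-17.5,-16.7,2,0,0,-1.85],
  [-17.5,-16.7,2,0,0,-1.85],
  [-17.5,-16.7,2,0,0,-1.85],
  [-17.5,-16.7,2,0,0,-1.85],
], gripper=255)

```text
t: 1.5
ee_pos: [442.6, 114.8, 190.3]
tool_rot: [0.0, 0.105, 0.994, 0.0]
contact_force: [1.5, 0.5, -0.0]
width: 0.002
gripper_force: 0.0
```

Emit:
arm_command([
  [-2.2,-3,1,0,0,0],
  [-2.2,-3,1,0,0,0],
  [-2.2,-3,1,0,0,0],
  [-2.2,-3,1,0,0,0],
])

```text
t: 2.0
ee_pos: [479.8, 32.3, 165.2]
tool_rot: [-0.0, 0.105, 0.994, 0.0]
contact_force: [0.3, 0.0, -0.7]
width: 0.001
gripper_force: 0.0
```

```bash
cat >> h.py <<'E'
def wcloud():
    c=arm.camera_info("wrist"); p,d=arm.capture("wrist"); K=np.array(c["mtx"]);R=np.array(c["R"]);t=np.array(c["t"]).ravel()
    v,u=np.mgrid[:400,:640]; x=u-K[0,2]; y=v-K[1,2]; r=np.hypot(x,y)+1e-9; th=r/K[0,0]
    s=np.tan(th)/r; X=np.stack([x*s*d,y*s*d,d],-1); W=(X-t)@R; W[(d==0)|(th>1.3)]=np.nan
    return p,d,W
E
python3 - <<'E'
from h import *
p,d,W=wcloud(); cv2.imwrite("pics/w1.png",p); np.savez("w1.npz",p=p,W=W)
o=arm.get_obs(); print(o["t"],o["ee_pos"],o["tool_rot"],o["contact_force"])
bl,ye=masks(p); ok=np.isfinite(W[...,2])&(np.hypot(W[...,0]-515,W[...,1]-13)<90)&(W[...,2]<80)
print(rect(W[bl&ok]),rect(W[ye&ok]))
for nm,lo,hi in(("post",66,80),("walls",34,41),("base",7,13)):
    m=np.isfinite(W[...,2])&(np.abs(W[...,0]-560)<130)&(np.abs(W[...,1])<90)&(W[...,2]>lo)&(W[...,2]<hi)
    if m.sum()>4: print(nm,rect(W[m]))
E
```

```text
2.05 [479.75022421  32.69156766 165.37808108] [1.08946329e-04 1.04476599e-01 9.94527335e-01 8.55129532e-05] [-0.43044254 -0.13998843 -0.23678245]
(array([515.4,  12.3]), array([ 46.7, 103.1]), 77.0, 'pca yaw', -0.486, 'n', 2769, 'z', np.float64(47.6)) (array([516.3,  12.5]), array([32.4,  6.4]), 78.6, 'pca yaw', 1.347, 'n', 234, 'z', np.float64(54.9))
walls (array([531.4,   8.8]), array([ 63.5, 191.6]), 77.8, 'pca yaw', -0.432, 'n', 2752, 'z', np.float64(37.5))
base (array([519.7,  11.4]), array([ 84.8, 168.6]), 77.3, 'pca yaw', -0.677, 'n', 1890, 'z', np.float64(9.5))
```

View pics/w1.png

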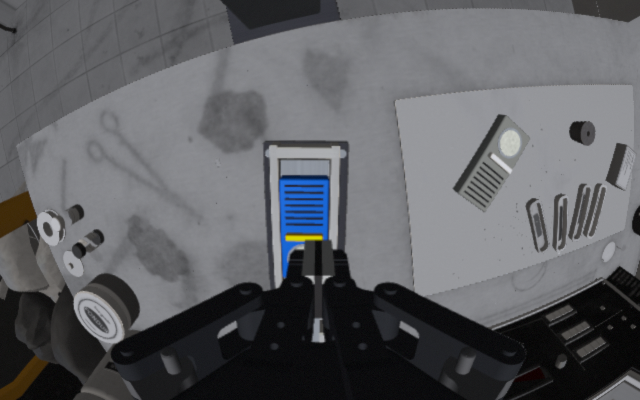

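The wrist view shows the cassette in line with the gripper, yellow ridge at about (304,238), thumb pad at (304,205), and the fingertip at (318,245). Next I move over the rear of the ridge.

Emit:
arm_command([
  [-0.83,-0.48,0,0,0,0],
  [-0.83,-0.48,1,0,0,0],
  [-0.83,-0.48,3,0,0,0],
  [-0.83,-0.48,4,0,0,0],
  [-0.83,-0.48,4,0,0,0],
  [-0.83,-0.48,4,0,0,0],
])

```text
t: 2.8
ee_pos: [498.3, 16.5, 66.2]
tool_rot: [0.001, 0.104, 0.995, 0.0]
contact_force: [-0.1, 0.2, 0.0]
width: -0.005
gripper_force: 0.0
```

Run:
```python
from h import *
p,d,W=wcloud(); cv2.imwrite("pics/w2.png",cv2.resize(p[60:330,180:460],None,fx=2,fy=2)); 
o=arm.get_obs(); print(o["t"],o["ee_pos"],o["tool_rot"],o["contact_force"])
u=np.array([np.cos(.21),-np.sin(.21)]); n=np.array([-u[1],u[0]])
bl,ye=masks(p); ok=np.isfinite(W[...,2])&(np.hypot(W[...,0]-515,W[...,1]-13)<90)&(W[...,2]<80)
for nm,m in(("blue",bl&ok),("yel",ye&ok),("base",ok&(W[...,2]>7)&(W[...,2]<13)),("wall",ok&(W[...,2]>35)&(W[...,2]<40))):
    P=W[m]; 
    if len(P)<5: continue
    a=P[:,:2]@u; b=P[:,:2]@n; print(nm,len(P),np.percentile(a,[1,50,99]).round(1),np.percentile(b,[1,50,99]).round(1),np.median(P[:,2]).round(1))
t=o["ee_pos"][:2]; print("tcp",t@u,t@n)
```

```text
2.85 [498.37283996  16.34530045  66.39592487] [1.01266620e-03 1.04409670e-01 9.94533857e-01 4.63355937e-05] [0.25400298 0.1800587  1.05877268]
blue 4574 [450.2 469.  511.9] [ 98.1 119.  141. ] 47.6
base 2766 [422.1 466.7 542.7] [ 77.9 122.6 161.6] 9.5
wall 5802 [423.1 450.2 521. ] [ 88.6 119.5 150.9] 37.5
tcp 484.0167048423683 119.87696145471511
```

View pics/w2.png

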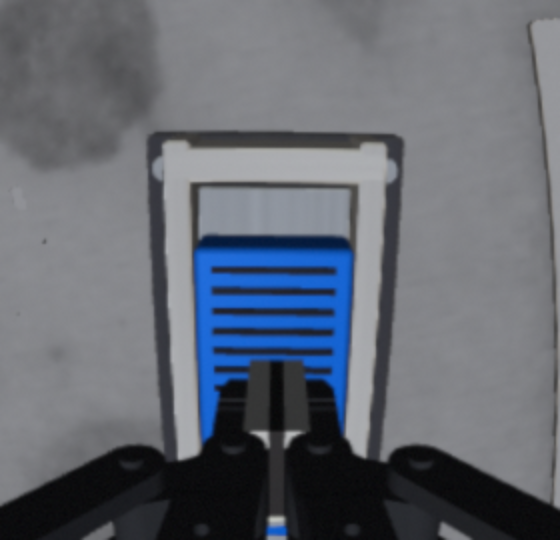

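The fingertip is centred on the cassette, about 5 mm behind the ridge. The cassette's rear edge is at crop row 240 and the dock's rear edge at row 133, which gives about 48 mm of travel. Next I press down in steps.

Emit:
arm_command([
  [0,0,0.5,0,0,0],
  [0,0,0.7,0,0,0],
  [0,0,0.8,0,0,0],
  [0,0,0.85,0,0,0],
  [0,0,0.85,0,0,0],
  [0,0,0.85,0,0,0],
])

```text
t: 3.6
ee_pos: [497.8, 15.9, 44.1]
tool_rot: [0.0, 0.105, 0.994, 0.0]
contact_force: [-2.4, 0.5, 8.2]
width: 0.003
gripper_force: 3.6
```

Emit:
arm_command([
  [0,0,0.08,0,0,0],
  [0,0,0.12,0,0,0],
  [0,0,0.12,0,0,0],
  [0,0,0.12,0,0,0],
])

```text
t: 4.1
ee_pos: [497.8, 15.9, 41.3]
tool_rot: [0.0, 0.105, 0.994, 0.0]
contact_force: [-1.9, 2.0, 9.0]
width: 0.0
gripper_force: 5.0
```

Emit:
arm_command([
  [0,0,0.04,0,0,0],
  [0,0,0.04,0,0,0],
  [0,0,0.04,0,0,0],
])

```text
t: 4.47
ee_pos: [497.8, 15.9, 40.4]
tool_rot: [0.0, 0.105, 0.994, 0.0]
contact_force: [-2.3, 0.8, 11.6]
width: -0.002
gripper_force: 5.4
```

Run:
```python
from h import *
p,d,W=wcloud(); o=arm.get_obs(); print(o["ee_pos"],o["contact_force"])
u=np.array([np.cos(.21),-np.sin(.21)]); bl,_=masks(p)
P=W[bl&(np.hypot(W[...,0]-515,W[...,1]-13)<90)]; a=P[:,:2]@u
print(np.nanpercentile(a,[1,5]),[np.nanmedian(P[(a>x)&(a<x+8),2]).round(1) for x in(452,460,468)])
```

```text
[497.76838213  15.93112883  40.33499295] [-1.76827495  0.54301092 10.81501371]
[450.18730163 451.00196671] [np.float64(39.9), np.float64(39.9), np.float64(39.9)]
```

Emit:
arm_command([
  [-0.2,0,0,0,0,0],
  [-0.4,0,0,0,0,0],
  [-0.6,0,0,0,0,0],
  [-0.8,0,0,0,0,0],
  [-1.0,0,0,0,0,0],
  [-1.2,0,0,0,0,0],
  [-1.4,0,0,0,0,0],
  [-1.4,0,0,0,0,0],
])

```text
t: 5.52
ee_pos: [530.9, 8.8, 40.1]
tool_rot: [-0.001, 0.105, 0.994, 0.0]
contact_force: [-6.9, 1.2, 11.0]
width: 0.003
gripper_force: 5.6
```

```bash
cat > c.py <<'E'
from h import *
p,d,W=wcloud(); o=arm.get_obs(); u=np.array([np.cos(.21),-np.sin(.21)]); n=np.array([-u[1],u[0]]); bl,_=masks(p)
print(o["t"],o["ee_pos"],o["contact_force"],"tcp",o["ee_pos"][:2]@u,o["ee_pos"][:2]@n)
P=W[bl&(np.hypot(W[...,0]-530,W[...,1]-10)<110)]; a=P[:,:2]@u;b=P[:,:2]@n; r=np.nanpercentile(a,1)
print(r,[np.nanmedian(P[(a>r+x)&(a<r+x+8),2]).round(1) for x in(2,10,18)],np.nanpercentile(b,[1,99]))
cv2.imwrite("pics/c.png",p)
E
python3 c.py
```

```text
5.575 [530.88899854   8.76056969  40.09476111] [-6.28819197  1.8935295  11.62137417] tcp 517.3996253788782 119.23717545367724
484.0817306043373 [np.float64(39.6), np.float64(39.7), np.float64(39.7)] [ 97.87490769 141.01467228]
```

Emit:
arm_command([
  [-0.15,0,0,0,0,0],
  [-0.3,0,0,0,0,0],
  [-0.4,0,0,0,0,0],
  [-0.5,0,0,0,0,0],
  [-0.5,0,0,0,0,0],
])

```text
t: 6.2
ee_pos: [542.8, 6.2, 40.0]
tool_rot: [-0.002, 0.105, 0.994, 0.0]
contact_force: [-8.1, 1.7, 10.9]
width: 0.001
gripper_force: 6.4
```

```bash
python3 c.py
```

```text
6.25 [542.80944127   6.2175061   40.04222246] [-7.28461552  0.98563158 11.22972779] tcp 529.5883136718933 119.23491494311516
490.4361794989653 [np.float64(39.6), np.float64(39.6), np.float64(39.7)] [ 97.8232951  140.96553259]
```

The finger slid up to the ridge and now pushes on it; about 8 mm remains.

Emit:
arm_command([
  [-0.1,0,0,0,0,0],
  [-0.2,0,0,0,0,0],
  [-0.3,0,0,0,0,0],
  [-0.3,0,0,0,0,0],
])

```text
t: 6.75
ee_pos: [550.2, 4.7, 40.1]
tool_rot: [-0.002, 0.105, 0.994, 0.0]
contact_force: [-8.3, 2.1, 10.9]
width: -0.002
gripper_force: 6.4
```

```bash
python3 c.py
```

```text
6.8 [550.21507718   4.65898401  40.08316516] [-7.60746249  1.74478096 11.91420328] tcp 537.1561438892285 119.25441027603581
498.02841236675835 [np.float64(39.6), np.float64(39.7), np.float64(39.7)] [ 97.79873585 140.9532455 ]
```

Emit:
arm_command([
  [-0.04,0,0,0,0,0],
  [-0.08,0,0,0,0,0],
  [-0.08,0,0,0,0,0],
])

```text
t: 7.18
ee_pos: [550.4, 4.6, 40.0]
tool_rot: [-0.004, 0.105, 0.994, 0.0]
contact_force: [-15.1, 4.6, 16.9]
width: 0.001
gripper_force: 9.6
```

```bash
python3 c.py
```

```text
7.225 [550.38859937   4.60542726  40.00039768] [-15.54199975   3.32819678  16.91826003] tcp 537.3370183892415 119.23820253564213
498.18734586005945 [np.float64(39.6), np.float64(39.6), np.float64(39.6)] [ 97.82433274 140.95428929]
```

Home: the force jumped and the pose matches the prediction. Now I release the preload and lift straight up.

Emit:
arm_command([
  [0.06,0,-0.05,0,0,0],
  [0.07,0,-0.2,0,0,0],
  [0.08,0,-0.5,0,0,0],
  [0.1,0,-1,0,0,0],
  [0.1,0,-2,0,0,0],
  [0.1,0,-3,0,0,0],
  [0.1,0,-4,0,0,0],
  [0.1,0,-4,0,0,0],
])

```text
t: 8.22
ee_pos: [552.3, 4.4, 142.2]
tool_rot: [0.002, 0.105, 0.994, 0.0]
contact_force: [-0.5, 0.1, -0.5]
width: 0.003
gripper_force: 0.0
```

```bash
python3 c.py
```

```text
8.275 [551.64213365   4.40855109 140.85313728] [-0.02018947  0.16131611 -0.25675138] tcp 538.6040544572087 119.3069631918747
498.0034371697374 [np.float64(45.7), np.float64(45.8), np.float64(46.0)] [ 97.29331988 140.77903196]
```

View pics/c.png

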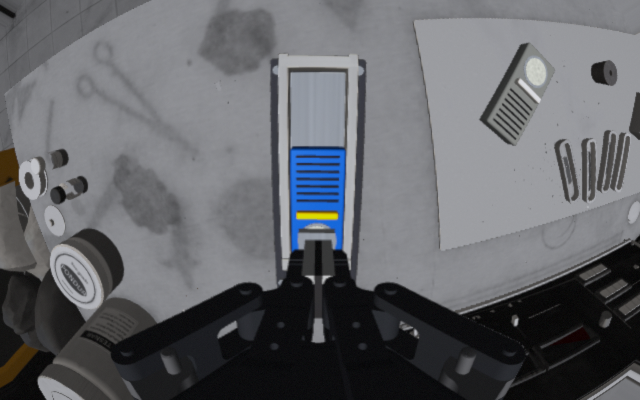

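The cassette sits home at rear edge 498.0, about 2 mm down and level. The ridge is at (317,215), with the nose under the leaf at about (317,237), and the gripper is clear.

```bash
python3 -c "
from station import arm
print(arm.job_done())"
```

```text
the job is handed in; nothing more can be done
None
```

The blue cassette was pressed down, pushed under the leaf spring to the end stop and released; it measured level and about 2 mm down under the spring, and the job is handed in (no verdict was returned).

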